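Find the gauge sleeve that a steel rod passes through

ROBOT

A 7-joint arm with a two-finger parallel gripper is mounted at the origin on the work surface. World frame = base frame: x ahead of the robot, y to its left, z up, the work surface at z = 0. Lengths are in mm, angles in degrees, forces in N, time in s.
With the tool pointing down it reaches from about 350 to 900 mm from the base axis. Payload 8.1 kg.
Tool frame: the origin (TCP) lies at the very end of the fingers, on their centre line; the grasp point (between the pads) lies 19 mm behind it; y points along the fingers, z is the direction in which the jaws open and shut, and the axes are right-handed (so a half turn about y gives the same grasp; the last joint's range is limited). The gripper opens to 85 mm and grips with 20 to 120 N. Pads are 22 mm wide; open, the fingers measure 114 mm over their backs; the gripper's body (76 mm by 85 mm) begins 54 mm behind the grasp point. The pads swing forward as they close: fully open they stand 13 mm farther back than shut.
Start: joints at [-71.482, 24.895, 1.432, 90.138, -0.665, 64.973, -4.303], TCP at [258.184, 569.195, 231.323] pointing down, gripper open.
Joint ranges: [-149.89, 149.89], [-25.12, 119.58], [-72.63, 75.52], [4.76, 147.25], [-75.54, 255.54], [6.69, 114.76], [-157.13, 157.13]. Speed limits (degrees/s): [127.2, 127.2, 172.46, 172.46, 180, 180, 180].

INTERFACE

Orientations are given as a 3x3 rotation matrix whose columns are the frame's x, y, z axes.
In Python, from bench import arm, camera, order gives the robot as it stands.
- The arm moves only by the tool step_arm, never from a script. Its argument "steps" is a list of rows, each a list of 7 numbers: the shift along the tool's x, y, z in m, then the turn, a rotation vector about the tool's x, y, z in degrees, then the closure, from 0 (fully open) to 1 (shut). In form: [[x, y, z, rx, ry, rz, gripper], ...]. A call has 1 to 12 rows; each row shifts and turns the pose as measured when the row begins, along the tool's axes as they then stand; what a row does not reach is not made up. A row lasts 1/12 s, in which the tool goes at most 41.7 mm and 7.16 degrees, less where a joint would pass 70% of its speed; a pose out of reach is approached as far as the arm can. A call with a gripper value outside its range is refused whole. The fingers move at their own pace and stop on an object; "newtons" is the grip in N (left out, the last holds). Time passes only in rows, so rows that do not move let the fingers close. It gives the time, the measured TCP pose, the force and the opening at its end, in the units of the state.
- arm.state(): the state, without advancing time (a new reading comes with each control period).
- camera(name): name is "scene" or "top"; returns a dict with "color" (400x640x3 uint8, red, green, blue), "fx", "fy", "cx", "cy" (pixels), "R" (3x3) and "t" (3): a world point X has camera coordinates R X + t. Camera axes: x right, y down, z forward; pixel columns grow to the right and rows downward; lengths in mm; the calibration is good to about 2 mm. A picture is of the moment at which its call begins. There is no depth.
- order.close_job(): hands the job in, once; it reports no verdict.
The state is a dict: "t": time; "q": joint angles; "dq": joint speeds; "joint_torque": joint torques, N m; "tool_pos": TCP position; "orientation": TCP orientation; "ft_force": force on the tool from outside, world axes, zero at the start; "moment": the same for the moment, N m; "opening": finger opening in mm.
Only numpy, scipy, OpenCV 4.12 (cv2) and the standard library are available. Lean on these libraries where they do the work, as an engineer would, in place of code of your own. Each camera call takes 0.05 s, during which the arm holds its last target. There are 200 camera calls.

TASK

Lift the blue-handled steel rod out of its white stand and work along the three brass sleeves of the hole gauge, gently pushing the rod into one after the other, until you find the one sleeve it passes right through. Push it home there until its collar lies on the sleeve, keeping hold of it until then, and let go, leaving it upright. Do not force the rod in the sleeves that refuse it or push any sleeve to the bottom of its spring, and leave the other things on the bench where they are.

Things in the scene. Friction and masses are not known exactly. Their poses are not given: they have to be found in the camera images.
- rod_mid (a point): Centre of the loose rod (about 130 g), 50 mm above its lower end; it starts upright in the stand. From below: round steel shank 16 mm in diameter, 55 mm long, 1 mm chamfer at the foot; round collar 28 mm in diameter, 4 mm thick; square blue handle 20 x 20 mm, 41 mm tall (59 to 100 mm above the lower end). z runs up the rod; x and y are square to the handle's faces.
- rod_collar (a point): Centre of the underside of the rod's collar, 55 mm above the rod's lower end, 5 mm above rod_mid. Axes as rod_mid.
- stand: White fixed plastic block 70 x 70 mm, 45 mm tall, origin at the centre of its underside. A vertical hole 18 mm in diameter and 35 mm deep in the middle of its top holds the rod, which stands on the bottom of the hole, 10 mm above the bench, its collar 20 mm above the block.
- gauge: Hole gauge: fixed aluminium base 100 mm (x) by 225 mm (y), 12 mm thick, origin at the centre of its underside. Three pockets lie in a row along its y axis, 64 mm apart; in each stands a grey housing 46 mm square, 70 mm above the bench, with a brass sleeve 41 mm square standing out of it, flat top 85 mm above the bench. The sleeves look alike and were put back in any order. Below is open space.
- slot1 (a point): Middle of the pocket at the gauge's -y end, at the height of the sleeve's top, 85 mm above the bench; axes as gauge. The housings were clamped with play in their pockets: in all three the true centre of the vertical bore lies up to 5 mm from the slot point along the gauge's x and up to 5 mm along its y, and is not measured.
- slot2 (a point): The same for the middle pocket. All three bores have a mouth 19 mm in diameter and 12 mm deep, then a narrower throat. In one sleeve the throat is 17.5 mm wide and the rod passes right through until its collar lies on the sleeve's top; in the other two the throat is 14 mm or less and stops the rod 12 mm deep.
- slot3 (a point): The same for the pocket at the gauge's +y end. All three sleeves stand on springs and give straight down: a sleeve starts to give at about 4 N, then 1 N more per mm, and would bottom after 12 mm at about 16 N, which must never happen. It springs back when released.
- sleeve_p (a joint): How far one of the three sleeves is pushed down on its spring, in m: 0 at its free height, 0.012 bottomed. Which pocket this sleeve is in, and whether it is the one that fits, is not known.
- sleeve_q (a joint): How far one of the three sleeves is pushed down on its spring, in m: 0 at its free height, 0.012 bottomed. Which pocket this sleeve is in, and whether it is the one that fits, is not known.
- sleeve_r (a joint): How far one of the three sleeves is pushed down on its spring, in m: 0 at its free height, 0.012 bottomed. Which pocket this sleeve is in, and whether it is the one that fits, is not known.
- oil_bottle: Bystander: small amber bottle with a black cap, 34 mm in diameter, 75 mm tall, origin at the centre of its underside.
- wipes_jar: Bystander: white jar with a blue lid, 64 mm in diameter, 80 mm tall, origin at the centre of its underside.
- slide_box: Bystander: blue slide box with a white lid, 87 x 107 mm, 34 mm tall, origin at the centre of its underside.

How it is judged (in metres and radians):
On the way, in this order (a step that is already met when the one before it is completed fails the run):
1. the rod is drawn out of its stand (its middle more than 110 mm above the bench) (height (world z) of rod_mid above 0.11 m), for 0.1 s.
2. the rod is pushed home through a sleeve: its collar on the sleeve's top (((horizontal distance between rod_collar and slot1 below 0.01 m and z of rod_collar in the frame of slot1 between -0.004 and 0.003 m) or (horizontal distance between rod_collar and slot2 below 0.01 m and z of rod_collar in the frame of slot2 between -0.004 and 0.003 m) or (horizontal distance between rod_collar and slot3 below 0.01 m and z of rod_collar in the frame of slot3 between -0.004 and 0.003 m))), for 0.1 s.
At the end, for the whole second after the job is handed in: The rod stands in the sleeve that it passes through, its collar on the sleeve's top (between 4 mm below and 3 mm above the sleeve's free height, within 10 mm of the pocket's middle), upright within 0.08 rad, released and at rest (((horizontal distance between rod_collar and slot1 below 0.01 m and z of rod_collar in the frame of slot1 between -0.004 and 0.003 m) or (horizontal distance between rod_collar and slot2 below 0.01 m and z of rod_collar in the frame of slot2 between -0.004 and 0.003 m) or (horizontal distance between rod_collar and slot3 below 0.01 m and z of rod_collar in the frame of slot3 between -0.004 and 0.003 m)) and angle between rod_mid's own z axis and vertical below 0.08 rad and linear speed of rod below 0.02 m/s); the robot touches nothing.
It fails at once if a sleeve is pushed down hard to the end of its spring (more than 11.5 mm of its 12 mm) (value of joint any of sleeve_p, sleeve_q, sleeve_r above 0.0115 m).
It fails at once if the rod is let go over or in a sleeve with its collar still more than 12 mm above the sleeve's top (contact force between the fingers and rod below 0.1 N and ((horizontal distance between rod_collar and slot1 below 0.025 m and z of rod_collar in the frame of slot1 above 0.012 m) or (horizontal distance between rod_collar and slot2 below 0.025 m and z of rod_collar in the frame of slot2 above 0.012 m) or (horizontal distance between rod_collar and slot3 below 0.025 m and z of rod_collar in the frame of slot3 above 0.012 m))).
It fails at once if a bystander is moved by more than 20 mm (distance of any of oil_bottle, wipes_jar, slide_box from where it was at the start of the episode above 0.02 m).
It also fails if it takes over 72 s, if anything falls off the work surface, if the arm or the gripper's body presses on something with over 40 N, if the wrist force passes 120 N, or if a joint passes its speed limit or range.

## Working session

There is one attempt and no reset: what is moved stays moved. The work goes in short steps, Python scripts to look and compute and a tool call to move; the robot and the scene stay as the last step left them, time stands still between calls to the robot, and variables do not carry over. Pictures are saved under pics/ and viewed, about 8 in all and at most 12, crops included, and the job is handed in when it is done.

Besides the shell and the picture viewer there is one more tool, called after "Request:" in YAML: its name, and indented under it one key for each argument. step_arm: Moves the arm, as the interface text tells. Its arguments: {"type":"object","properties":{"steps":{"type":"array"},"newtons":{"type":"number"}},"required":["steps"]}

```bash
mkdir -p pics; ls; python3 - <<'E'
from bench import arm,camera
import cv2,numpy as np
s=arm.state();print(s)
for n in("scene","top"):
    c=camera(n);cv2.imwrite(f"pics/{n}0.png",c["color"][:,:,::-1])
    print(n,c["fx"],c["fy"],c["cx"],c["cy"],np.round(c["R"],4).tolist(),np.round(c["t"],1).tolist())
E
```

```text
pics
{'t': 0.0, 'q': array([-71.48505701,  24.93640459,   1.43009901,  90.1906026 ,
        -0.66364286,  64.97391688,  -4.30155899]), 'dq': array([-0.01048505, -0.07546985,  0.01950641, -0.07282215, -0.00440403,
       -0.01677185, -0.04647614]), 'joint_torque': array([-2.40037036e-03, -6.70463133e+01,  1.02447040e+00, -3.16221464e+01,
        1.57128397e-02,  1.25985776e-02,  8.75720190e-06]), 'tool_pos': array([257.96079404, 568.70635276, 230.5162104 ]), 'orientation': array([[ 9.10719353e-01, -5.22285965e-04,  4.13025407e-01],
       [-4.13025708e-01, -1.53011115e-03,  9.10718081e-01],
       [ 1.56319508e-04, -9.99998693e-01, -1.60921936e-03]]), 'ft_force': array([-0.30166717, -0.87271123, -0.64609092]), 'moment': array([-0.05931334,  0.01396245,  0.01309018]), 'opening': 85.09174484403395}
scene 409.77125933173767 409.77125933173767 317.5540293116454 205.12670082356556 [[-0.6326, 0.7744, -0.0117], [0.503, 0.3993, -0.7665], [-0.5889, -0.4908, -0.6421]] [253.0, -266.8, 1287.4]
top 451.76270445647134 451.76270445647134 320.54370510644753 198.79259355353392 [[0.0055, -1.0, -0.0058], [-0.9903, -0.0046, -0.139], [0.139, 0.0065, -0.9903]] [145.2, 568.7, 1100.2]
```

View pics/scene0.png

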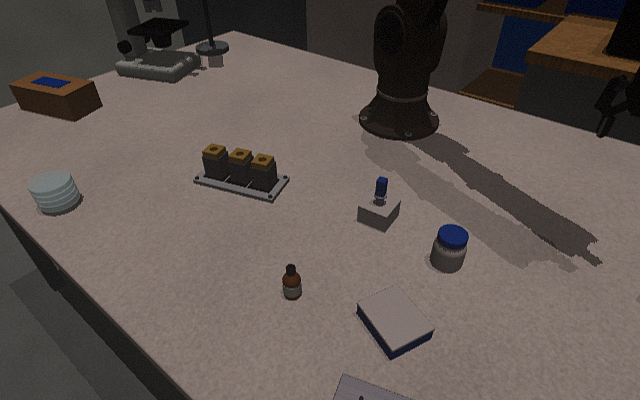

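View pics/top0.png

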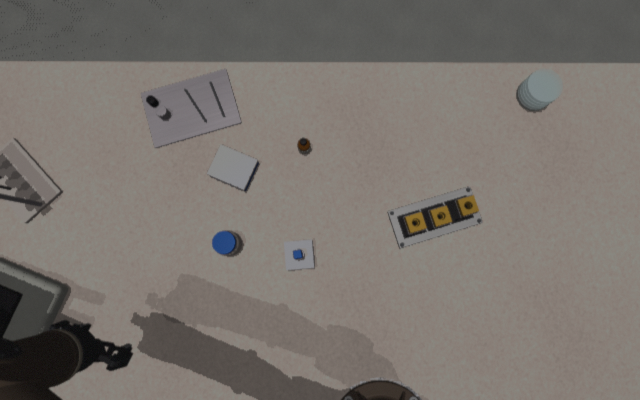

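The scene view shows the rod handle at about (381,187) on the stand and the sleeves at (214,150), (240,155) and (263,160). In the top view the rod is at (298,254) and the sleeves are at (416,222), (441,215) and (468,205). Next I'll measure by masks in both views.

```bash
cat > h.py <<'E'
import cv2,numpy as np
from bench import arm,camera
def ray(c,u,v):
    d=c["R"].T@np.array([(u-c["cx"])/c["fx"],(v-c["cy"])/c["fy"],1]);return -c["R"].T@c["t"],d/np.linalg.norm(d)
def plane(c,uv,z):
    o,d=ray(c,*uv);return o+d*(z-o[2])/d[2]
def two(a,ua,b,ub):
    o1,d1=ray(a,*ua);o2,d2=ray(b,*ub)
    s=np.linalg.lstsq(np.c_[d1,-d2],o2-o1,rcond=None)[0]
    p,q=o1+d1*s[0],o2+d2*s[1];return (p+q)/2,np.linalg.norm(p-q)
def proj(c,X):
    p=c["R"]@X+c["t"];return np.array([c["fx"]*p[0]/p[2]+c["cx"],c["fy"]*p[1]/p[2]+c["cy"]])
def blobs(m,roi,amin=15):
    x0,y0,x1,y1=roi;k=np.zeros_like(m);k[y0:y1,x0:x1]=m[y0:y1,x0:x1]
    n,l,st,ce=cv2.connectedComponentsWithStats(k)
    return sorted([(ce[i],st[i],l==i) for i in range(1,n) if st[i][4]>=amin],key=lambda b:b[0][0])
def hsv(c): return cv2.cvtColor(c["color"],cv2.COLOR_RGB2HSV)
E
cat > m.py <<'E'
from h import *
R={"scene":((195,135,285,200),(365,165,400,205)),"top":((385,180,485,252),(280,236,318,272))}
for n in R:
    c=camera(n);H=hsv(c)
    print(n,c["R"].T@-c["t"])
    br=cv2.inRange(H,(12,110,60),(32,255,255)); bl=cv2.inRange(H,(105,120,30),(130,255,255))
    for ce,st,_ in blobs(br,R[n][0]):print("brass",ce.round(1),st)
    for ce,st,m in blobs(bl,R[n][1],8):
        print("blue",ce.round(1),st)
    r=R[n][0];im=c["color"][r[1]:r[3],r[0]:r[2],::-1];a=cv2.resize(im,None,fx=6,fy=6,interpolation=0)
    r=R[n][1];im=c["color"][r[1]:r[3],r[0]:r[2],::-1];b=cv2.resize(im,None,fx=6,fy=6,interpolation=0)
    w=np.zeros((440,800,3),np.uint8);w[:a.shape[0],:a.shape[1]]=a[:440,:575];w[:b.shape[0],580:580+b.shape[1]]=b[:, :220]
    cv2.imwrite(f"pics/crop_{n}.png",w)
E
python3 m.py
```

```text
scene [1052.31670829  542.56162514  625.09082693]
brass [213.2 148.8] [203 144  22  11 129]
brass [239.1 153.4] [228 148  23  12 137]
brass [261.7 159.2] [251 154  22  12 146]
blue [377.4 185. ] [376 183   4   5   8]
blue [382.  179.8] [377 177  11   7  52]
blue [382.6 194.2] [382 192   3   5   8]
top [ 409.48609954  140.72546863 1169.37327094]
brass [415.5 222.1] [405 212  22  21 305]
brass [440.8 215.5] [430 205  22  22 305]
brass [467.6 205.2] [457 196  22  20 267]
blue [297.4 254. ] [293 250   9   9  62]Traceback (most recent call last):
  File "m.py", line 12, in <module>
    w=np.zeros((440,800,3),np.uint8);w[:a.shape[0],:a.shape[1]]=a[:440,:575];w[:b.shape[0],580:580+b.shape[1]]=b[:, :220]
                                     ~^^^^^^^^^^^^^^^^^^^^^^^^^
ValueError: could not broadcast input array from shape (432,575,3) into shape (432,600,3)
```

```bash
python3 - <<'E'
from h import *
w=np.zeros((600,800,3),np.uint8)
def put(n,r,x,y,f):
    c=C[n];im=c["color"][r[1]:r[3],r[0]:r[2],::-1];im=np.clip(im.astype(float)*1.6,0,255).astype(np.uint8);im=cv2.resize(im,None,fx=f,fy=f,interpolation=0);w[y:y+im.shape[0],x:x+im.shape[1]]=im
C={n:camera(n) for n in("scene","top")}
put("top",(385,185,485,250),0,0,5);put("scene",(195,137,285,175),0,330,6)
put("top",(280,236,318,272),560,0,6);put("scene",(365,170,403,210),560,330,6)
cv2.imwrite("pics/crops.png",w)
ct,cs=C["top"],C["scene"]
T=[(415.5,222.1),(440.8,215.5),(467.6,205.2)];S=[(261.7,159.2),(239.1,153.4),(213.2,148.8)]
for a,b in zip(T,S):
    print("two",[np.round(x,1) for x in two(ct,a,cs,b)],"plane85 top",plane(ct,a,85).round(1),"scene",plane(cs,b,85).round(1))
print("rod top100+10: topcam",plane(ct,(297.4,254),110).round(1))
for v in((382,179.8),):print(plane(cs,v,110).round(1),two(ct,(297.4,254),cs,v))
# holes
for n,r in(("top",(385,180,485,252)),("scene",(195,135,285,200))):
    c=C[n];H=hsv(c);br=cv2.inRange(H,(12,110,60),(32,255,255))
    for ce,st,m in blobs(br,r):
        m=m.astype(np.uint8);k,_=cv2.findContours(m,cv2.RETR_EXTERNAL,cv2.CHAIN_APPROX_NONE)
        hull=cv2.convexHull(k[0]);f=np.zeros_like(m);cv2.fillPoly(f,[hull],1)
        fe=cv2.moments(f,True);er=cv2.erode(f,np.ones((3,3),np.uint8) if n=="scene" else np.ones((5,5),np.uint8))
        g=c["color"].astype(float).sum(2);ref=np.percentile(g[m>0],60);wt=np.clip(ref*.85-g,0,None)*er
        y,x=np.mgrid[:400,:640];hc=((x*wt).sum()/wt.sum(),(y*wt).sum()/wt.sum())
        sq=(fe["m10"]/fe["m00"],fe["m01"]/fe["m00"])
        print(n,"square",np.round(sq,2),plane(c,sq,85).round(1),"hole",np.round(hc,2),plane(c,hc,85).round(1),plane(c,hc,73).round(1),int((wt>0).sum()))
E
```

```text
two [array([506.9, -81.6,  84.4]), np.float64(2.0)] plane85 top [506.2 -80.7  85. ] scene [507.9 -81.8  85. ]
two [array([ 523.1, -142.8,   84.5]), np.float64(1.9)] plane85 top [ 522.4 -141.9   85. ] scene [ 524.  -143.1   85. ]
two [array([ 548.6, -208.4,   84.6]), np.float64(2.5)] plane85 top [ 547.7 -207.3   85. ] scene [ 549.5 -209.2   85. ]
rod top100+10: topcam [428.1 200.8 110. ]
[431.1 202.6 110. ] (array([428.12193628, 200.97120075, 107.51382118]), np.float64(0.03405381428285985))
top square [415.48 222.13] [506.1 -80.7  85. ] hole [415.15 222.23] [505.8 -79.9  85. ] [506.9 -82.3  73. ] 60
top square [440.79 215.58] [ 522.2 -141.9   85. ] hole [440.48 215.61] [ 522.1 -141.2   85. ] [ 523.4 -144.3   73. ] 59
top square [467.62 205.31] [ 547.4 -207.4   85. ] hole [467.77 205.09] [ 548.  -207.7   85. ] [ 549.5 -211.6   73. ] 63
scene square [213.37 148.78] [ 549.2 -209.    85. ] hole [213.32 148.55] [ 548.6 -209.9   85. ] [ 537.4 -226.6   73. ] 29
scene square [238.97 153.34] [ 524.  -143.6   85. ] hole [239.34 153.19] [ 523.  -143.4   85. ] [ 511.3 -158.6   73. ] 32
scene square [261.78 159.22] [507.9 -81.6  85. ] hole [261.75 158.95] [507.1 -82.5  85. ] [495.  -96.4  73. ] 37
```

View pics/crops.png

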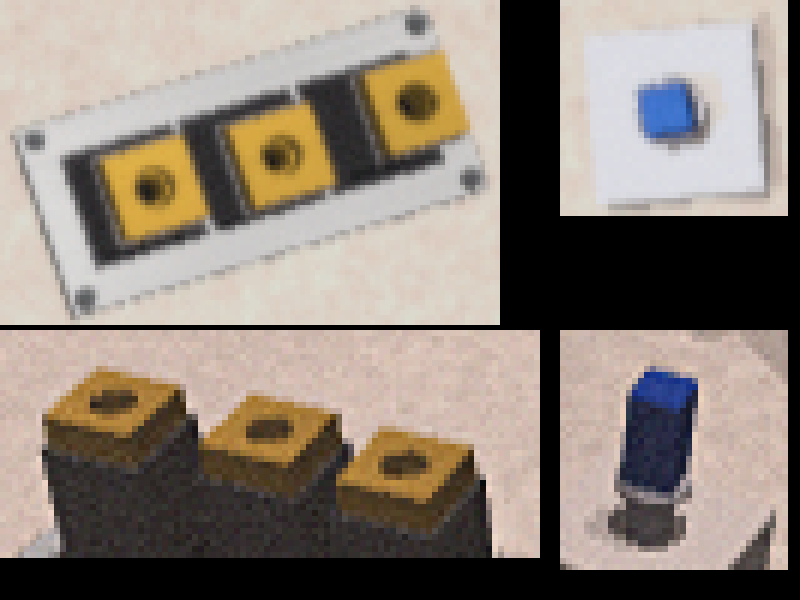

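The crops show three clear brass squares with their bores centred in them. The handle is turned about +6° in world. Two-view heights (sleeve tops 84.4–84.6 mm, rod top 107.5 mm) agree with the text. I'll turn the tool first so the jaws lie along 6°.

Request:
step_arm:
  steps:
    - [0, 0, 0, 0, 6.6, 0, 0]
    - [0, 0, 0, 0, 6.6, 0, 0]
    - [0, 0, 0, 0, 6.6, 0, 0]
    - [0, 0, 0, 0, 6.6, 0, 0]
    - [0, 0, 0, 0, 6.6, 0, 0]
    - [0, 0, 0, 0, 6.6, 0, 0]
    - [0, 0, 0, 0, 6.6, 0, 0]
    - [0, 0, 0, 0, 6.6, 0, 0]
    - [0, 0, 0, 0, 6.6, 0, 0]
    - [0, 0, 0, 0, 0, 0, 0]
  newtons: 40

```text
t: 1.13
tool_pos: [257.9, 568.4, 230.2]
orientation: [[0.058, -0.001, 0.998], [-0.998, -0.002, 0.058], [0.002, -1.0, -0.001]]
ft_force: [0.1, 0.0, -0.9]
opening: 85.2
```

```bash
cat >> h.py <<'E'
def go(x,y,z,yaw=None):
    s=arm.state();R=s["orientation"];d=np.array([x,y,z])-s["tool_pos"]
    want=np.array([[1,0,0],[0,0,1],[0,-1,0]]).T if yaw is None else None
    a=np.degrees(np.arctan2(R[1,2],R[0,2]))
    print("t",round(s["t"],2),"pos",s["tool_pos"].round(1),"jaw yaw",a.round(1),"tool y",R[:,1].round(4),"F",s["ft_force"].round(1),"open",round(s["opening"],1))
    print("shift in tool mm",(R.T@d).round(1))
    if yaw is not None:
        from scipy.spatial.transform import Rotation as Ro
        c,n=np.cos(np.radians(yaw)),np.sin(np.radians(yaw))
        z_=np.array([c,n,0]);y_=np.array([0,0,-1.]);W=np.c_[np.cross(y_,z_),y_,z_]
        print("turn deg",Ro.from_matrix(R.T@W).as_rotvec(degrees=True).round(2))
E
python3 -c "
from h import *
go(429,201.5,200,6)"
```

```text
t 1.13 pos [257.9 568.4 230.2] jaw yaw 3.3 tool y [-0.0012 -0.0018 -1.    ] F [ 0.1  0.  -0.9] open 85.2
shift in tool mm [376.1  30.7 149.6]
turn deg [ 0.08 -2.68  0.1 ]
```

Request:
step_arm:
  steps:
    - [0.036, 0.002, 0.0145, 0, -2.7, 0, 0]
    - [0.036, 0.002, 0.0145, 0, 0, 0, 0]
    - [0.036, 0.002, 0.0145, 0, 0, 0, 0]
    - [0.036, 0.002, 0.0145, 0, 0, 0, 0]
    - [0.036, 0.002, 0.0145, 0, 0, 0, 0]
    - [0.036, 0.002, 0.0145, 0, 0, 0, 0]
    - [0.036, 0.002, 0.0145, 0, 0, 0, 0]
    - [0.036, 0.002, 0.0145, 0, 0, 0, 0]
    - [0.036, 0.002, 0.0145, 0, 0, 0, 0]
    - [0.036, 0.002, 0.0145, 0, 0, 0, 0]
    - [0, 0, 0, 0, 0, 0, 0]

```text
t: 2.05
tool_pos: [450.6, 218.2, 208.7]
orientation: [[0.165, 0.001, 0.986], [-0.986, 0.001, 0.165], [-0.001, -1.0, 0.002]]
ft_force: [0.4, -0.7, -0.4]
opening: 85.8
```

```bash
python3 -c "
from h import *
go(429,201.5,130,6)"
```

```text
t 2.05 pos [450.6 218.2 208.7] jaw yaw 9.5 tool y [ 0.0014  0.0014 -1.    ] F [ 0.4 -0.7 -0.4] open 85.8
shift in tool mm [ 13.   78.6 -24.2]
turn deg [-0.09  3.5  -0.07]
```

Request:
step_arm:
  steps:
    - [0.0065, 0, -0.012, 0, 1.8, 0, 0]
    - [0.0065, 0, -0.012, 0, 1.7, 0, 0]
    - [0, 0.03, 0, 0, 0, 0, 0]
    - [0, 0.03, 0, 0, 0, 0, 0]
    - [0, 0, 0, 0, 0, 0, 0]
    - [0, 0, 0, 0, 0, 0, 0]

```text
t: 2.55
tool_pos: [431.8, 198.0, 149.6]
orientation: [[0.115, 0.007, 0.993], [-0.993, 0.004, 0.115], [-0.003, -1.0, 0.007]]
ft_force: [1.6, -0.5, 0.4]
opening: 85.6
```

```bash
python3 -c "
from h import *
go(429,201.5,75,6)
c=camera('top');im=cv2.resize(c['color'][200:300,240:360,::-1],None,fx=5,fy=5,interpolation=0)
d=camera('scene');jm=cv2.resize(d['color'][130:230,340:440,::-1],None,fx=2,fy=2,interpolation=0)
w=np.zeros((500,800,3),np.uint8);w[:,:600]=im;w[:200,600:]=jm;cv2.imwrite('pics/a.png',w)"
```

```text
t 2.55 pos [431.8 198.  149.6] jaw yaw 6.6 tool y [ 0.0068  0.0035 -1.    ] F [ 1.6 -0.5  0.4] open 85.6
shift in tool mm [-3.6 74.5 -2.9]
turn deg [-0.41  0.61 -0.16]
```

View pics/a.png

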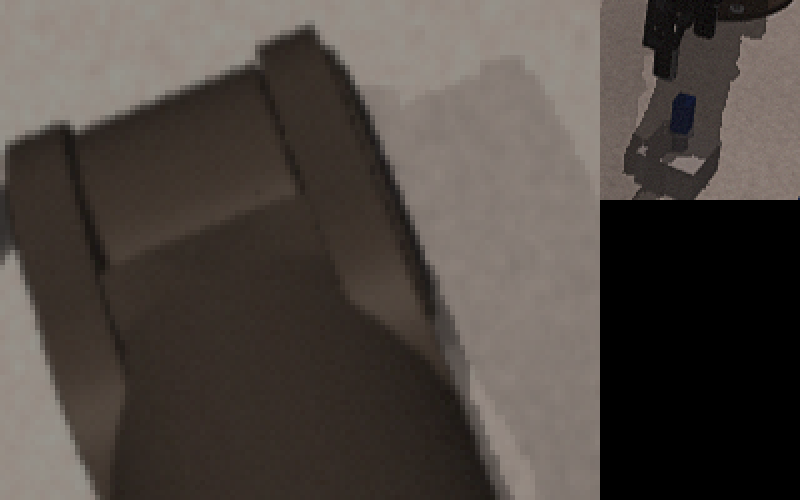

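The arm hides the rod in the top view. The scene view shows the handle below the open fingers. I'll descend around it.

Request:
step_arm:
  steps:
    - [-0.0036, 0.005, -0.003, -0.4, 0.6, -0.2, 0]
    - [0, 0, 0, 0, 0, 0, 0]
    - [0, 0.02, 0, 0, 0, 0, 0]
    - [0, 0.02, 0, 0, 0, 0, 0]
    - [0, 0.02, 0, 0, 0, 0, 0]
    - [0, 0, 0, 0, 0, 0, 0]
    - [0, 0, 0, 0, 0, 0, 0]

```text
t: 3.23
tool_pos: [433.6, 207.5, 90.0]
orientation: [[0.109, 0.011, 0.994], [-0.994, 0.008, 0.109], [-0.007, -1.0, 0.012]]
ft_force: [-0.4, 0.1, 0.4]
opening: 85.8
```

```bash
python3 -c "
from h import *
go(429,201.5,75,6)"
```

```text
t 3.23 pos [433.6 207.5  90. ] jaw yaw 6.3 tool y [ 0.0108  0.0078 -0.9999] F [-0.4  0.1  0.4] open 85.8
shift in tool mm [ 5.6 14.9 -5.4]
turn deg [-0.66  0.26 -0.38]
```

Request:
step_arm:
  steps:
    - [0.0045, 0, -0.0045, -0.6, 0, -0.4, 0]
    - [0, 0, 0, 0, 0, 0, 0]
    - [0, 0.006, 0, 0, 0, 0, 0]
    - [0, 0.006, 0, 0, 0, 0, 0]
    - [0, 0, 0, 0, 0, 0, 0]
    - [0, 0, 0, 0, 0, 0, 0]

```text
t: 3.73
tool_pos: [431.5, 203.8, 81.4]
orientation: [[0.11, 0.005, 0.994], [-0.994, 0.003, 0.11], [-0.002, -1.0, 0.006]]
ft_force: [0.1, -0.1, 0.4]
opening: 85.4
```

```bash
python3 -c "
from h import *
go(429,201.5,75,6)"
```

```text
t 3.73 pos [431.5 203.8  81.4] jaw yaw 6.3 tool y [ 0.0053  0.0028 -1.    ] F [ 0.1 -0.1  0.4] open 85.4
shift in tool mm [ 2.   6.4 -2.8]
turn deg [-0.32  0.31 -0.13]
```

Request:
step_arm:
  steps:
    - [0.0025, 0.003, -0.003, -0.4, 0.3, -0.2, 0]
    - [0, 0.0035, 0, 0, 0, 0, 0]
    - [0, 0, 0, 0, 0, 0, 0]
    - [0, 0, 0, 0, 0, 0, 0]

```text
t: 4.07
tool_pos: [428.6, 200.6, 74.3]
orientation: [[0.104, -0.002, 0.995], [-0.995, -0.002, 0.104], [0.002, -1.0, -0.002]]
ft_force: [0.7, 0.3, 0.7]
opening: 85.4
```

```bash
python3 -c "
from h import *
go(429,201.5,75,6)"
```

```text
t 4.07 pos [428.6 200.6  74.3] jaw yaw 6.0 tool y [-0.002  -0.0018 -1.    ] F [0.7 0.3 0.7] open 85.4
shift in tool mm [-0.8 -0.7  0.5]
turn deg [ 0.13 -0.03  0.09]
```

Request:
step_arm:
  steps:
    - [0, 0, 0, 0, 0, 0, 0.5]
    - [0, 0, 0, 0, 0, 0, 0.6]
    - [0, 0, 0, 0, 0, 0, 0.7]
    - [0, 0, 0, 0, 0, 0, 0.8]
    - [0, 0, 0, 0, 0, 0, 1]
    - [0, 0, 0, 0, 0, 0, 1]
    - [0, 0, 0, 0, 0, 0, 1]
    - [0, 0, 0, 0, 0, 0, 1]
    - [0, 0, 0, 0, 0, 0, 1]
  newtons: 40

```text
t: 4.82
tool_pos: [428.7, 200.7, 74.4]
orientation: [[0.104, -0.002, 0.995], [-0.995, -0.002, 0.104], [0.002, -1.0, -0.002]]
ft_force: [-0.1, 0.1, -0.1]
opening: 19.6
```

```bash
python3 -c "
from h import *
go(429,201.5,175,6)"
```

```text
t 4.82 pos [428.7 200.7  74.4] jaw yaw 6.0 tool y [-0.0019 -0.0017 -1.    ] F [-0.1  0.1 -0.1] open 19.6
shift in tool mm [  -0.6 -100.6    0.2]
turn deg [ 0.12 -0.03  0.09]
```

The grip is good: opening 19.6 mm and no side force. Now I'll lift.

Request:
step_arm:
  steps:
    - [0, -0.012, 0, 0, 0, 0, 1]
    - [0, -0.012, 0, 0, 0, 0, 1]
    - [0, -0.012, 0, 0, 0, 0, 1]
    - [0, -0.015, 0, 0, 0, 0, 1]
    - [0, -0.02, 0, 0, 0, 0, 1]
    - [0, -0.02, 0, 0, 0, 0, 1]
    - [0, -0.015, 0, 0, 0, 0, 1]
    - [0, 0, 0, 0, 0, 0, 1]
    - [0, 0, 0, 0, 0, 0, 1]

```text
t: 5.57
tool_pos: [428.1, 200.1, 183.2]
orientation: [[0.104, -0.004, 0.995], [-0.995, -0.004, 0.104], [0.004, -1.0, -0.004]]
ft_force: [-0.1, -0.5, -2.3]
opening: 19.4
```

```bash
python3 -c "
from h import *
go(508,-60,180,6)
c=camera('scene');im=cv2.resize(c['color'][90:230,300:440,::-1],None,fx=4,fy=4,interpolation=0);cv2.imwrite('pics/b.png',im)
print(proj(c,arm.state()['tool_pos']))"
```

```text
t 5.57 pos [428.1 200.1 183.2] jaw yaw 5.9 tool y [-0.0035 -0.0041 -1.    ] F [-0.1 -0.5 -2.3] open 19.4
shift in tool mm [267.    4.   52.6]
turn deg [ 0.22 -0.05  0.21]
[384.99596144 149.15895096]
```

View pics/b.png

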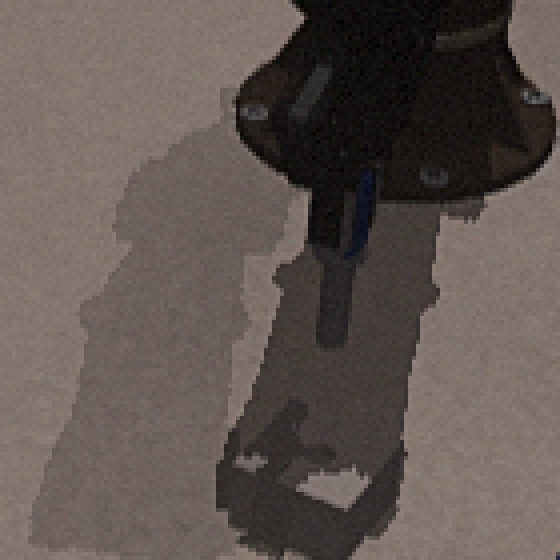

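The rod is held upright. Its foot is near scene (383.5,174.5), close to where the TCP predicts. I'll move above the nearest sleeve (A).

Request:
step_arm:
  steps:
    - [0.02, 0, 0.005, 0, 0, 0, 1]
    - [0.032, 0, 0.006, 0, 0, 0, 1]
    - [0.032, 0, 0.006, 0, 0, 0, 1]
    - [0.032, 0, 0.006, 0, 0, 0, 1]
    - [0.032, 0, 0.006, 0, 0, 0, 1]
    - [0.032, 0, 0.006, 0, 0, 0, 1]
    - [0.032, 0, 0.006, 0, 0, 0, 1]
    - [0.03, 0, 0.006, 0, 0, 0, 1]
    - [0.02, 0, 0.003, 0, 0, 0, 1]
    - [0, 0, 0, 0, 0, 0, 1]
    - [0, 0, 0, 0, 0, 0, 1]

```text
t: 6.53
tool_pos: [502.0, -66.2, 170.3]
orientation: [[0.11, -0.021, 0.994], [-0.994, -0.01, 0.11], [0.008, -1.0, -0.022]]
ft_force: [-0.3, 0.6, -1.2]
opening: 19.4
```

```bash
python3 -c "
from h import *
go(506.5,-81.5,168,6)"
```

```text
t 6.53 pos [502.  -66.2 170.3] jaw yaw 6.3 tool y [-0.0206 -0.0104 -0.9997] F [-0.3  0.6 -1.2] open 19.4
shift in tool mm [15.7  2.4  2.8]
turn deg [1.23 0.3  0.47]
```

Request:
step_arm:
  steps:
    - [0.008, 0, 0.0015, 1.2, 0.3, 0.5, 1]
    - [0.0075, 0, 0.0015, 0, 0, 0, 1]
    - [0, 0, 0, 0, 0, 0, 1]
    - [0, 0, 0, 0, 0, 0, 1]

```text
t: 6.87
tool_pos: [504.6, -79.1, 167.0]
orientation: [[0.107, -0.007, 0.994], [-0.994, 0.001, 0.107], [-0.002, -1.0, -0.007]]
ft_force: [0.7, -0.4, -1.0]
opening: 19.4
```

```bash
python3 -c "
from h import *
go(506.5,-81.5,168,6)
c=camera('scene');im=cv2.resize(c['color'][75:195,195:315,::-1],None,fx=5,fy=5,interpolation=0);im=np.clip(im*1.7,0,255).astype(np.uint8);cv2.imwrite('pics/c.png',im)
s=arm.state();p=s['tool_pos'];print('tcp',proj(c,p),'foot',proj(c,p+64.4*s['orientation'][:,1]), 'A 85',proj(c,np.array([506.5,-81.5,85])))"
```

```text
t 6.87 pos [504.6 -79.1 167. ] jaw yaw 6.1 tool y [-0.0069  0.0011 -1.    ] F [ 0.7 -0.4 -1. ] open 19.4
shift in tool mm [ 2.6 -1.   1.6]
turn deg [ 0.39  0.12 -0.11]
tcp [260.01064241 128.45352746] foot [262.95871228 152.67947862] A 85 [262.22331406 158.98517548]
```

View pics/c.png

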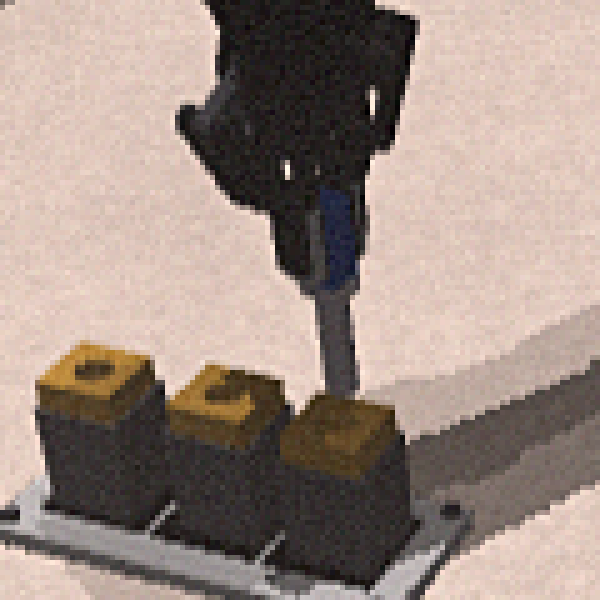

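The foot ends near scene (262.8,152.9), just above and behind sleeve A. I'll compare edge profiles with the prediction to correct the camera's local bias.

```bash
python3 -c "
from h import *
c=camera('scene');s=arm.state();p=s['tool_pos'];ax=s['orientation'][:,1]
print(p.round(1))
print(cv2.cvtColor(c['color'],cv2.COLOR_RGB2GRAY)[130:162,254:274])
ft=p+64.4*ax
th=np.linspace(0,6.283,33)
e=np.array([proj(c,ft+8*np.array([np.cos(a),np.sin(a),0])) for a in th]);print('foot rim u',e[:,0].min(),e[:,0].max(),'v',e[:,1].min(),e[:,1].max())
for z in (20,40): 
  e=np.array([proj(c,ft-z*ax+8*np.array([np.cos(a),np.sin(a),0])) for a in th]);print(z,'rim u',e[:,0].min(),e[:,0].max(),'v',proj(c,ft-z*ax)[1])
e=np.array([proj(c,ft-55*ax+14*np.array([np.cos(a),np.sin(a),0])) for a in th]);print('collar under u',e[:,0].min(),e[:,0].max(),'v',e[:,1].max())
b=cv2.imread('pics/b.png')[2::4,2::4];g=cv2.cvtColor(b,cv2.COLOR_BGR2GRAY);print(g[76:92,74:94])
q=np.array([428.1,200.1,118.8]);e=np.array([proj(c,q+8*np.array([np.cos(a),np.sin(a),0])) for a in th])-[300,90];print('b rim',e.min(0),e.max(0))
"
```

```text
[504.9 -78.8 167.2]
[[ 37  24  25  38  38  40  21  23  27  20  27  30  32 124 127 123 118 120
  119 118]
 [ 80  34  43  42  43  35  20  24  18  20  33  61  35 107 124 126 124 124
  123 123]
 [117  28  30  39  32  31  31  22  31  35  43  48  39 128 125 124 125 126
  125 124]
 [137  64  36  38  36  45  42  31  46  42  45  45  95 131 125 119 126 122
  124 124]
 [128 114  91  69  36  41  40  44  39  35  26  97 131 126 120 120 118 121
  118 118]
 [123 127 129 122  36  45  40  41  44  35  21 136 127 122 128 127 123 122
  122 124]
 [124 124 134 138  40  39  41  48  36  38  22 131 124 120 127 125 123 129
  126 123]
 [125 126 125 135  49  37  40  44  40  46  27 122 128 128 128 126 123 126
  127 123]
 [126 121 126 130  64  34  36  42  41  38  28  88 132 128 122 130 127 125
  123 121]
 [123 125 128 132  80  34  37  40  42  38  29  72 130 125 119 121 121 122
  125 120]
 [125 127 127 136  93  34  39  45  42  40  24  69 135 125 125 128 123 123
  124 120]
 [124 123 123 133 107  37  40  43  43  40  34  63 129 132 127 127 125 126
  127 123]
 [119 121 125 133 115  30  35  46  41  35  34  47 135 125 11
[... 2301 characters left out ...]
2 63 61 59]
 [58 61 59 61 63 42 40 44 33 41 43 41 37 66 64 69 64 63 57 60]
 [61 61 65 64 62 31 37 40 45 40 43 36 43 70 63 63 61 61 60 60]
 [58 63 63 62 68 37 36 39 42 42 38 36 43 63 65 58 65 62 60 56]
 [62 66 61 64 68 42 37 40 39 41 37 37 51 69 63 66 59 63 63 63]
 [69 63 63 59 61 57 43 37 41 39 47 44 61 64 60 57 58 61 62 61]
 [58 62 62 61 65 69 58 50 53 51 58 57 61 63 60 63 61 61 61 61]
 [61 62 61 63 58 66 64 66 63 64 62 64 61 58 63 59 66 62 63 63]
 [65 60 61 65 59 61 62 62 62 64 64 61 60 65 63 63 62 62 62 66]
 [60 63 61 67 63 65 61 62 65 58 63 65 58 63 62 61 63 61 59 65]
 [63 65 64 62 59 66 69 64 64 61 65 58 63 63 60 67 58 63 63 60]]
b rim [78.30379022 83.10021813] [85.98225706 87.55312463]
```

Predicted and seen shank edges agree to about 0.3 px in u, with about −0.5 px bias in v. Combining both views with that correction gives sleeve A ≈ (507.2,−81), B ≈ (523.6,−142), C ≈ (549,−208). I'll align over A.

Request:
step_arm:
  steps:
    - [0.0022, 0.006, 0.0022, 0.4, 0.1, -0.1, 1]
    - [0, 0.005, 0, 0, 0, 0, 1]
    - [0, 0, 0, 0, 0, 0, 1]
    - [0, 0, 0, 0, 0, 0, 1]

```text
t: 7.3
tool_pos: [507.7, -78.5, 154.8]
orientation: [[0.109, 0.001, 0.994], [-0.994, 0.001, 0.109], [-0.0, -1.0, 0.001]]
ft_force: [-0.2, 0.7, -1.8]
opening: 19.7
```

```bash
python3 -c "
from h import *
go(507.2,-81.1,153,6)"
```

```text
t 7.3 pos [507.7 -78.5 154.8] jaw yaw 6.3 tool y [ 1.1e-03  5.0e-04 -1.0e+00] F [-0.2  0.7 -1.8] open 19.7
shift in tool mm [ 2.5  1.8 -0.8]
turn deg [-0.06  0.26 -0.02]
```

Request:
step_arm:
  steps:
    - [0.003, 0.001, -0.0008, 0, 0, 0, 1]
    - [0, 0, 0, 0, 0, 0, 1]
    - [0, 0, 0, 0, 0, 0, 1]

```text
t: 7.55
tool_pos: [507.1, -81.5, 153.5]
orientation: [[0.11, 0.0, 0.994], [-0.994, 0.001, 0.11], [-0.0, -1.0, 0.001]]
ft_force: [-0.7, 0.0, -0.4]
opening: 19.3
```

```bash
python3 -c "
from h import *
go(507.2,-81.1,146,6)"
```

```text
t 7.55 pos [507.1 -81.5 153.5] jaw yaw 6.3 tool y [ 5.e-04  5.e-04 -1.e+00] F [-0.7  0.  -0.4] open 19.3
shift in tool mm [-0.4  7.5  0.2]
turn deg [-0.03  0.3  -0.03]
```

Request:
step_arm:
  steps:
    - [0, 0.002, 0, 0, 0, 0, 1]
    - [0, 0.002, 0, 0, 0, 0, 1]
    - [0, 0.002, 0, 0, 0, 0, 1]
    - [0, 0, 0, 0, 0, 0, 1]
    - [0, 0, 0, 0, 0, 0, 1]

```text
t: 7.97
tool_pos: [507.2, -81.8, 147.1]
orientation: [[0.109, 0.001, 0.994], [-0.994, 0.001, 0.109], [-0.0, -1.0, 0.001]]
ft_force: [0.5, -0.3, -1.4]
opening: 19.9
```

```bash
python3 -c "
from h import *
go(507.2,-81.1,146,6)"
```

```text
t 7.97 pos [507.2 -81.8 147.1] jaw yaw 6.3 tool y [ 1.1e-03  6.0e-04 -1.0e+00] F [ 0.5 -0.3 -1.4] open 19.9
shift in tool mm [-0.7  1.1  0.1]
turn deg [-0.07  0.27 -0.03]
```

Request:
step_arm:
  steps:
    - [-0.0005, 0.0015, 0, 0, 0, 0, 1]
    - [0, 0.0015, 0, 0, 0, 0, 1]
    - [0, 0, 0, 0, 0, 0, 1]
    - [0, 0, 0, 0, 0, 0, 1]

```text
t: 8.3
tool_pos: [507.2, -81.2, 143.8]
orientation: [[0.109, 0.001, 0.994], [-0.994, 0.001, 0.109], [-0.001, -1.0, 0.001]]
ft_force: [-0.4, -0.6, -1.5]
opening: 19.8
```

Request:
step_arm:
  steps:
    - [0, 0.0015, 0, 0, 0, 0, 1]
    - [0, 0.0015, 0, 0, 0, 0, 1]
    - [0, 0, 0, 0, 0, 0, 1]
    - [0, 0, 0, 0, 0, 0, 1]

```text
t: 8.63
tool_pos: [507.2, -81.1, 140.5]
orientation: [[0.109, 0.001, 0.994], [-0.994, 0.001, 0.109], [-0.001, -1.0, 0.001]]
ft_force: [-0.1, -0.2, -1.9]
opening: 19.4
```

The rod went into the mouth freely. Next I'll approach the throat.

Request:
step_arm:
  steps:
    - [0, 0.0015, 0, 0, 0, 0, 1]
    - [0, 0.001, 0, 0, 0, 0, 1]
    - [0, 0, 0, 0, 0, 0, 1]
    - [0, 0, 0, 0, 0, 0, 1]

```text
t: 8.97
tool_pos: [507.3, -81.1, 137.7]
orientation: [[0.109, 0.001, 0.994], [-0.994, 0.001, 0.109], [-0.001, -1.0, 0.001]]
ft_force: [1.0, 0.4, -0.9]
opening: 19.3
```

Request:
step_arm:
  steps:
    - [0, 0.0015, 0, 0, 0, 0, 1]
    - [0, 0.0005, 0, 0, 0, 0, 1]
    - [0, 0, 0, 0, 0, 0, 1]
    - [0, 0, 0, 0, 0, 0, 1]

```text
t: 9.3
tool_pos: [507.5, -81.2, 136.1]
orientation: [[0.109, 0.002, 0.994], [-0.994, 0.001, 0.109], [-0.001, -1.0, 0.002]]
ft_force: [-1.4, 0.7, 2.6]
opening: 19.5
```

Request:
step_arm:
  steps:
    - [0, 0.0015, 0, 0, 0, 0, 1]
    - [0, 0, 0, 0, 0, 0, 1]
    - [0, 0, 0, 0, 0, 0, 1]

```text
t: 9.55
tool_pos: [507.5, -81.3, 134.9]
orientation: [[0.109, 0.002, 0.994], [-0.994, 0.001, 0.109], [-0.001, -1.0, 0.002]]
ft_force: [-1.7, -0.4, 2.9]
opening: 20.0
```

Request:
step_arm:
  steps:
    - [0, 0.0015, 0, 0, 0, 0, 1]
    - [0, 0, 0, 0, 0, 0, 1]
    - [0, 0, 0, 0, 0, 0, 1]

```text
t: 9.8
tool_pos: [507.5, -81.3, 133.6]
orientation: [[0.109, 0.002, 0.994], [-0.994, 0.001, 0.109], [-0.001, -1.0, 0.002]]
ft_force: [-0.3, 0.0, 5.0]
opening: 19.4
```

The force rises about 1 N/mm from 4 N at a depth of 12 mm with almost no side force, so A refuses the rod. I'll withdraw.

Request:
step_arm:
  steps:
    - [0, -0.003, 0, 0, 0, 0, 1]
    - [0, -0.005, 0, 0, 0, 0, 1]
    - [0, -0.007, 0, 0, 0, 0, 1]
    - [0, -0.008, 0, 0, 0, 0, 1]
    - [0, -0.006, 0, 0, 0, 0, 1]
    - [0, 0, 0, 0, 0, 0, 1]
    - [0, 0, 0, 0, 0, 0, 1]

```text
t: 10.38
tool_pos: [507.8, -81.3, 165.5]
orientation: [[0.109, 0.003, 0.994], [-0.994, 0.001, 0.109], [-0.0, -1.0, 0.003]]
ft_force: [0.3, -0.6, -0.9]
opening: 19.4
```

```bash
python3 -c "
from h import *
go(523.6,-142,160,6)"
```

```text
t 10.38 pos [507.8 -81.3 165.5] jaw yaw 6.3 tool y [ 2.9e-03  7.0e-04 -1.0e+00] F [ 0.3 -0.6 -0.9] open 19.4
shift in tool mm [62.1  5.5  9. ]
turn deg [-0.17  0.27 -0.02]
```

Request:
step_arm:
  steps:
    - [0.012, 0, 0.002, 0, 0, 0, 1]
    - [0.018, 0, 0.003, 0, 0, 0, 1]
    - [0.018, 0, 0.003, 0, 0, 0, 1]
    - [0.01, 0, 0.001, 0, 0, 0, 1]
    - [0, 0, 0, 0, 0, 0, 1]
    - [0, 0, 0, 0, 0, 0, 1]

```text
t: 10.88
tool_pos: [523.4, -138.1, 165.0]
orientation: [[0.112, 0.002, 0.994], [-0.994, 0.002, 0.112], [-0.002, -1.0, 0.003]]
ft_force: [1.1, 1.1, -0.3]
opening: 19.6
```

```bash
python3 -c "
from h import *
go(523.6,-142,153,6)"
```

```text
t 10.88 pos [ 523.4 -138.1  165. ] jaw yaw 6.4 tool y [ 0.0023  0.002  -1.    ] F [ 1.1  1.1 -0.3] open 19.6
shift in tool mm [ 3.9 12.  -0.3]
turn deg [-0.15  0.44 -0.1 ]
```

Request:
step_arm:
  steps:
    - [0.004, 0.004, -0.0003, -0.1, 0.4, -0.1, 1]
    - [0, 0.004, 0, 0, 0, 0, 1]
    - [0, 0.002, 0, 0, 0, 0, 1]
    - [0, 0, 0, 0, 0, 0, 1]
    - [0, 0, 0, 0, 0, 0, 1]

```text
t: 11.3
tool_pos: [522.5, -138.9, 153.0]
orientation: [[0.107, -0.002, 0.994], [-0.994, 0.002, 0.107], [-0.002, -1.0, -0.001]]
ft_force: [-0.0, -0.1, -1.2]
opening: 19.4
```

```bash
python3 -c "
from h import *
go(523.6,-142,147,6)"
```

```text
t 11.3 pos [ 522.5 -138.9  153. ] jaw yaw 6.2 tool y [-0.0015  0.0019 -1.    ] F [-0.  -0.1 -1.2] open 19.4
shift in tool mm [3.3 6.  0.7]
turn deg [ 0.07  0.16 -0.12]
```

Request:
step_arm:
  steps:
    - [0.0034, 0, 0.0007, 0, 0, -0.1, 1]
    - [0, 0, 0, 0, 0, 0, 1]
    - [0, 0, 0, 0, 0, 0, 1]

```text
t: 11.55
tool_pos: [523.7, -141.4, 152.9]
orientation: [[0.109, -0.002, 0.994], [-0.994, 0.0, 0.109], [-0.001, -1.0, -0.002]]
ft_force: [-0.3, 0.3, -2.4]
opening: 20.0
```

```bash
python3 -c "
from h import *
go(523.6,-142,147,6)"
```

```text
t 11.55 pos [ 523.7 -141.4  152.9] jaw yaw 6.3 tool y [-1.7e-03  4.0e-04 -1.0e+00] F [-0.3  0.3 -2.4] open 20.0
shift in tool mm [ 0.6  5.9 -0.1]
turn deg [ 0.09  0.25 -0.03]
```

Request:
step_arm:
  steps:
    - [0.0006, 0.002, 0, 0, 0, 0, 1]
    - [0, 0.002, 0, 0, 0, 0, 1]
    - [0, 0.002, 0, 0, 0, 0, 1]
    - [0, 0, 0, 0, 0, 0, 1]
    - [0, 0, 0, 0, 0, 0, 1]

```text
t: 11.97
tool_pos: [524.0, -142.3, 146.6]
orientation: [[0.109, -0.001, 0.994], [-0.994, 0.0, 0.109], [-0.0, -1.0, -0.001]]
ft_force: [-0.3, -0.1, -1.6]
opening: 19.5
```

Request:
step_arm:
  steps:
    - [0, 0.0015, 0, 0, 0, 0, 1]
    - [0, 0.0015, 0, 0, 0, 0, 1]
    - [0, 0, 0, 0, 0, 0, 1]
    - [0, 0, 0, 0, 0, 0, 1]

```text
t: 12.3
tool_pos: [523.9, -142.3, 143.2]
orientation: [[0.109, -0.001, 0.994], [-0.994, 0.0, 0.109], [-0.0, -1.0, -0.001]]
ft_force: [0.9, 0.0, -1.6]
opening: 19.8
```

The rod is in B's mouth, so I'll go on to the throat.

Request:
step_arm:
  steps:
    - [0, 0.0015, 0, 0, 0, 0, 1]
    - [0, 0.0015, 0, 0, 0, 0, 1]
    - [0, 0.0015, 0, 0, 0, 0, 1]
    - [0, 0.001, 0, 0, 0, 0, 1]
    - [0, 0, 0, 0, 0, 0, 1]
    - [0, 0, 0, 0, 0, 0, 1]

```text
t: 12.8
tool_pos: [524.1, -142.3, 137.3]
orientation: [[0.109, -0.001, 0.994], [-0.994, 0.0, 0.109], [-0.0, -1.0, -0.001]]
ft_force: [-0.2, -0.0, -0.1]
opening: 19.5
```

Request:
step_arm:
  steps:
    - [0, 0.0015, 0, 0, 0, 0, 1]
    - [0, 0.0005, 0, 0, 0, 0, 1]
    - [0, 0, 0, 0, 0, 0, 1]
    - [0, 0, 0, 0, 0, 0, 1]

```text
t: 13.13
tool_pos: [524.2, -142.4, 135.8]
orientation: [[0.109, -0.0, 0.994], [-0.994, 0.001, 0.109], [-0.001, -1.0, -0.0]]
ft_force: [-1.7, -0.2, 2.2]
opening: 19.4
```

Request:
step_arm:
  steps:
    - [0, 0.0015, 0, 0, 0, 0, 1]
    - [0, 0, 0, 0, 0, 0, 1]
    - [0, 0, 0, 0, 0, 0, 1]

```text
t: 13.38
tool_pos: [524.1, -142.5, 134.5]
orientation: [[0.108, -0.0, 0.994], [-0.994, 0.001, 0.108], [-0.001, -1.0, 0.0]]
ft_force: [-1.6, 0.8, 3.7]
opening: 19.4
```

Request:
step_arm:
  steps:
    - [0, 0.0015, 0, 0, 0, 0, 1]
    - [0, 0, 0, 0, 0, 0, 1]
    - [0, 0, 0, 0, 0, 0, 1]

```text
t: 13.63
tool_pos: [524.2, -142.5, 133.2]
orientation: [[0.108, 0.0, 0.994], [-0.994, 0.001, 0.108], [-0.001, -1.0, 0.0]]
ft_force: [-2.4, -0.2, 5.1]
opening: 19.6
```

Request:
step_arm:
  steps:
    - [0, 0, -0.001, 0, 0, 0, 1]
    - [0, 0, 0, 0, 0, 0, 1]

```text
t: 13.8
tool_pos: [524.0, -142.5, 133.6]
orientation: [[0.109, 0.002, 0.994], [-0.994, 0.001, 0.109], [-0.001, -1.0, 0.002]]
ft_force: [-3.0, 0.2, 4.7]
opening: 19.2
```

Request:
step_arm:
  steps:
    - [0, 0, -0.0015, 0, 0, 0, 1]
    - [0, 0, 0, 0, 0, 0, 1]
    - [0, 0, 0, 0, 0, 0, 1]

```text
t: 14.05
tool_pos: [523.7, -142.5, 134.1]
orientation: [[0.109, 0.004, 0.994], [-0.994, 0.001, 0.109], [-0.0, -1.0, 0.005]]
ft_force: [-0.3, 0.1, 4.6]
opening: 19.4
```

Request:
step_arm:
  steps:
    - [0, 0, -0.0015, 0, 0, 0, 1]
    - [0, 0, 0, 0, 0, 0, 1]
    - [0, 0, 0, 0, 0, 0, 1]

```text
t: 14.3
tool_pos: [523.0, -142.7, 134.4]
orientation: [[0.109, 0.006, 0.994], [-0.994, 0.0, 0.109], [0.0, -1.0, 0.006]]
ft_force: [0.6, 0.2, 3.0]
opening: 20.0
```

Request:
step_arm:
  steps:
    - [0, 0.0015, 0, 0, 0, 0, 1]
    - [0, 0.001, 0, 0, 0, 0, 1]
    - [0, 0, 0, 0, 0, 0, 1]
    - [0, 0, 0, 0, 0, 0, 1]

```text
t: 14.63
tool_pos: [523.1, -142.7, 131.8]
orientation: [[0.109, 0.007, 0.994], [-0.994, 0.001, 0.109], [0.0, -1.0, 0.007]]
ft_force: [-0.3, 0.9, 6.3]
opening: 19.5
```

```bash
python3 -c "
from h import *
go(524,-142.5,165,6)"
```

```text
t 14.63 pos [ 523.1 -142.7  131.8] jaw yaw 6.3 tool y [ 6.6e-03  5.0e-04 -1.0e+00] F [-0.3  0.9  6.3] open 19.5
shift in tool mm [ -0.1 -33.2   1.2]
turn deg [-0.38  0.27  0.01]
```

B refuses the rod too: the spring force keeps rising and the side force is zero. I'll withdraw and go to C.

Request:
step_arm:
  steps:
    - [0, -0.003, 0, 0, 0, 0, 1]
    - [0, -0.005, 0, 0, 0, 0, 1]
    - [0, -0.007, 0, 0, 0, 0, 1]
    - [0, -0.008, 0, 0, 0, 0, 1]
    - [0, -0.006, 0, 0, 0, 0, 1]
    - [0, -0.001, 0, 0, 0, 0, 1]
    - [0, 0, 0, -0.4, 0.3, 0, 1]
    - [0, 0, 0, 0, 0, 0, 1]

```text
t: 15.3
tool_pos: [520.4, -143.0, 163.2]
orientation: [[0.103, -0.006, 0.995], [-0.995, -0.001, 0.103], [0.0, -1.0, -0.006]]
ft_force: [0.4, -0.2, -2.0]
opening: 19.6
```

```bash
python3 -c "
from h import *
go(549,-208,160,6)"
```

```text
t 15.3 pos [ 520.4 -143.   163.2] jaw yaw 5.9 tool y [-5.7e-03 -7.0e-04 -1.0e+00] F [ 0.4 -0.2 -2. ] open 19.6
shift in tool mm [67.5  3.1 21.8]
turn deg [ 0.33 -0.1   0.  ]
```

Request:
step_arm:
  steps:
    - [0.012, 0, 0.004, 0.3, 0, 0, 1]
    - [0.018, 0, 0.006, 0, 0, 0, 1]
    - [0.018, 0, 0.006, 0, 0, 0, 1]
    - [0.014, 0, 0.004, 0, 0, 0, 1]
    - [0, 0, 0, 0, 0, 0, 1]
    - [0, 0, 0, 0, 0, 0, 1]

```text
t: 15.8
tool_pos: [547.6, -206.5, 161.2]
orientation: [[0.105, -0.003, 0.994], [-0.994, 0.0, 0.105], [-0.0, -1.0, -0.003]]
ft_force: [-0.3, 0.2, -1.1]
opening: 19.5
```

```bash
python3 -c "
from h import *
go(549,-208,153,6)"
```

```text
t 15.8 pos [ 547.6 -206.5  161.2] jaw yaw 6.0 tool y [-2.7e-03  1.0e-04 -1.0e+00] F [-0.3  0.2 -1.1] open 19.5
shift in tool mm [1.7 8.2 1.3]
turn deg [ 0.15  0.02 -0.02]
```

Request:
step_arm:
  steps:
    - [0.0018, 0.004, 0.0013, 0.1, 0, 0, 1]
    - [0, 0.003, 0, 0, 0, 0, 1]
    - [0, 0, 0, 0, 0, 0, 1]
    - [0, 0, 0, 0, 0, 0, 1]

```text
t: 16.13
tool_pos: [548.1, -206.8, 152.4]
orientation: [[0.106, -0.003, 0.994], [-0.994, 0.002, 0.106], [-0.002, -1.0, -0.003]]
ft_force: [0.7, -0.5, -1.2]
opening: 19.4
```

```bash
python3 -c "
from h import *
go(549,-208,146.5,6)"
```

```text
t 16.13 pos [ 548.1 -206.8  152.4] jaw yaw 6.1 tool y [-0.0027  0.0016 -1.    ] F [ 0.7 -0.5 -1.2] open 19.4
shift in tool mm [1.3 5.9 0.8]
turn deg [ 0.15  0.06 -0.11]
```

Request:
step_arm:
  steps:
    - [0.0013, 0, 0.0008, 0.2, 0, -0.1, 1]
    - [0, 0, 0, 0, 0, 0, 1]
    - [0, 0.002, 0, 0, 0, 0, 1]
    - [0, 0.002, 0, 0, 0, 0, 1]
    - [0, 0.0015, 0, 0, 0, 0, 1]
    - [0, 0, 0, 0, 0, 0, 1]
    - [0, 0, 0, 0, 0, 0, 1]

```text
t: 16.72
tool_pos: [549.4, -206.5, 147.4]
orientation: [[0.108, 0.002, 0.994], [-0.994, 0.001, 0.108], [-0.001, -1.0, 0.002]]
ft_force: [-1.2, 1.6, 3.0]
opening: 19.7
```

Request:
step_arm:
  steps:
    - [0, 0.0015, 0, 0, 0, 0, 1]
    - [0, 0.0015, 0, 0, 0, 0, 1]
    - [0, 0, 0, 0, 0, 0, 1]
    - [0, 0, 0, 0, 0, 0, 1]

```text
t: 17.05
tool_pos: [549.6, -206.9, 145.1]
orientation: [[0.108, 0.003, 0.994], [-0.994, 0.001, 0.108], [-0.0, -1.0, 0.003]]
ft_force: [-1.5, 1.1, 5.6]
opening: 19.6
```

The foot is on C's rim: about 4 N at the top surface, with forces toward −x and +y. I'll back off and shift by a small amount.

Request:
step_arm:
  steps:
    - [0, -0.003, 0, 0, 0, 0, 1]
    - [0, -0.003, 0, 0, 0, 0, 1]
    - [0, 0, 0, 0, 0, 0, 1]
    - [0, 0, 0, 0, 0, 0, 1]

```text
t: 17.38
tool_pos: [549.7, -206.7, 151.0]
orientation: [[0.108, 0.003, 0.994], [-0.994, 0.001, 0.108], [-0.0, -1.0, 0.003]]
ft_force: [0.0, -0.2, -1.9]
opening: 19.5
```

```bash
python3 -c "
from h import *
go(547.8,-207,152,6)
c=camera('scene');c['color'];im=np.clip(cv2.resize(c['color'][110:190,180:300,::-1],None,fx=6,fy=6,interpolation=0)*1.9,0,255).astype(np.uint8);cv2.imwrite('pics/d.png',im)
s=arm.state();f=s['tool_pos']+64.4*s['orientation'][:,1];print(proj(c,f))"
```

```text
t 17.38 pos [ 549.7 -206.7  151. ] jaw yaw 6.2 tool y [ 3.2e-03  6.0e-04 -1.0e+00] F [ 0.  -0.2 -1.9] open 19.5
shift in tool mm [ 0.1 -1.  -1.9]
turn deg [-0.18  0.18 -0.02]
[213.63472349 148.6377567 ]
```

View pics/d.png

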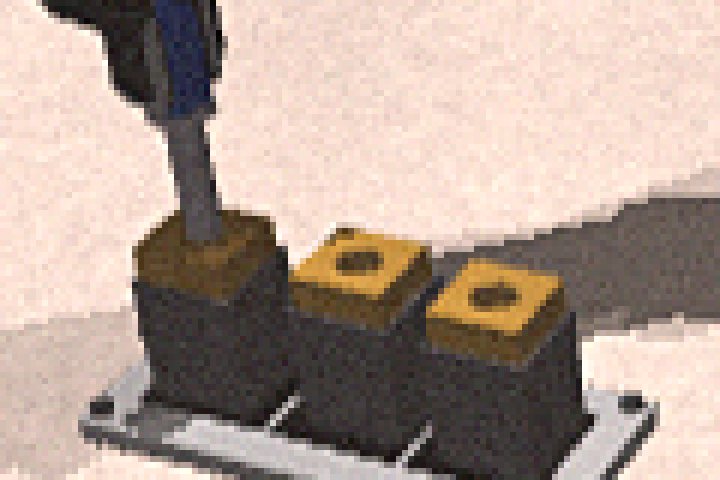

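The u positions of the foot and bore match. The arm had landed 1.5 mm short of the target in y, so the side force may have been only friction. I'll realign at (549,−208.2) before descending.

Request:
step_arm:
  steps:
    - [0.0016, -0.001, -0.0008, -0.2, 0.2, 0, 1]
    - [0, 0, 0, 0, 0, 0, 1]
    - [0, 0, 0, 0, 0, 0, 1]

```text
t: 17.68
tool_pos: [548.7, -208.2, 151.6]
orientation: [[0.104, -0.002, 0.995], [-0.995, 0.0, 0.104], [-0.001, -1.0, -0.001]]
ft_force: [1.5, 0.1, -1.4]
opening: 19.8
```

```bash
python3 -c "
from h import *
go(549,-208.2,152,6)"
```

```text
t 17.68 pos [ 548.7 -208.2  151.6] jaw yaw 6.0 tool y [-1.5e-03  5.0e-04 -1.0e+00] F [ 1.5  0.1 -1.4] open 19.8
shift in tool mm [-0.  -0.4  0.3]
turn deg [ 0.08 -0.02 -0.04]
```

Request:
step_arm:
  steps:
    - [0, 0.0015, 0, 0, 0, 0, 1]
    - [0, 0.0015, 0, 0, 0, 0, 1]
    - [0, 0.001, 0, 0, 0, 0, 1]
    - [0, 0, 0, 0, 0, 0, 1]
    - [0, 0, 0, 0, 0, 0, 1]

```text
t: 18.1
tool_pos: [548.7, -208.3, 146.7]
orientation: [[0.104, -0.002, 0.995], [-0.995, 0.0, 0.104], [-0.001, -1.0, -0.002]]
ft_force: [1.3, 0.6, -1.0]
opening: 19.3
```

Request:
step_arm:
  steps:
    - [0, 0.0015, 0, 0, 0, 0, 1]
    - [0, 0.001, 0, 0, 0, 0, 1]
    - [0, 0, 0, 0, 0, 0, 1]
    - [0, 0, 0, 0, 0, 0, 1]

```text
t: 18.43
tool_pos: [548.7, -208.3, 143.9]
orientation: [[0.104, -0.002, 0.995], [-0.995, 0.0, 0.104], [-0.001, -1.0, -0.002]]
ft_force: [-0.8, -0.7, -1.4]
opening: 19.3
```

The rod is in C's mouth.

Request:
step_arm:
  steps:
    - [0, 0.0015, 0, 0, 0, 0, 1]
    - [0, 0.0015, 0, 0, 0, 0, 1]
    - [0, 0.0015, 0, 0, 0, 0, 1]
    - [0, 0.001, 0, 0, 0, 0, 1]
    - [0, 0, 0, 0, 0, 0, 1]
    - [0, 0, 0, 0, 0, 0, 1]

```text
t: 18.93
tool_pos: [548.7, -208.3, 137.8]
orientation: [[0.104, -0.002, 0.995], [-0.995, 0.0, 0.104], [-0.0, -1.0, -0.002]]
ft_force: [0.2, -0.6, -1.2]
opening: 19.4
```

Request:
step_arm:
  steps:
    - [0, 0.0015, 0, 0, 0, 0, 1]
    - [0, 0.001, 0, 0, 0, 0, 1]
    - [0, 0, 0, 0, 0, 0, 1]
    - [0, 0, 0, 0, 0, 0, 1]

```text
t: 19.27
tool_pos: [548.9, -208.6, 135.7]
orientation: [[0.104, -0.001, 0.995], [-0.995, 0.0, 0.104], [-0.0, -1.0, -0.001]]
ft_force: [-0.4, -0.8, -1.6]
opening: 19.4
```

Request:
step_arm:
  steps:
    - [0, 0.0015, 0, 0, 0, 0, 1]
    - [0, 0, 0, 0, 0, 0, 1]
    - [0, 0, 0, 0, 0, 0, 1]

```text
t: 19.52
tool_pos: [549.1, -208.8, 134.0]
orientation: [[0.104, -0.001, 0.995], [-0.995, -0.0, 0.104], [0.0, -1.0, -0.001]]
ft_force: [-0.1, 1.0, -1.9]
opening: 19.3
```

The rod passes the throat with no force, so C fits. I'll continue down.

Request:
step_arm:
  steps:
    - [0, 0.0015, 0, 0, 0, 0, 1]
    - [0, 0.0015, 0, 0, 0, 0, 1]
    - [0, 0.0015, 0, 0, 0, 0, 1]
    - [0, 0.0015, 0, 0, 0, 0, 1]
    - [0, 0, 0, 0, 0, 0, 1]
    - [0, 0, 0, 0, 0, 0, 1]

```text
t: 20.02
tool_pos: [549.0, -208.9, 127.0]
orientation: [[0.104, -0.001, 0.995], [-0.995, -0.001, 0.104], [0.0, -1.0, -0.001]]
ft_force: [0.2, -0.8, -1.5]
opening: 19.6
```

Request:
step_arm:
  steps:
    - [0, 0.0015, 0, 0, 0, 0, 1]
    - [0, 0.0015, 0, 0, 0, 0, 1]
    - [0, 0.0015, 0, 0, 0, 0, 1]
    - [0, 0.0015, 0, 0, 0, 0, 1]
    - [0, 0, 0, 0, 0, 0, 1]
    - [0, 0, 0, 0, 0, 0, 1]

```text
t: 20.52
tool_pos: [549.0, -208.9, 120.3]
orientation: [[0.104, -0.001, 0.995], [-0.995, -0.001, 0.104], [0.0, -1.0, -0.001]]
ft_force: [-0.4, -0.5, -1.3]
opening: 19.6
```

Request:
step_arm:
  steps:
    - [0, 0.0015, 0, 0, 0, 0, 1]
    - [0, 0.0015, 0, 0, 0, 0, 1]
    - [0, 0.0015, 0, 0, 0, 0, 1]
    - [0, 0.0015, 0, 0, 0, 0, 1]
    - [0, 0, 0, 0, 0, 0, 1]
    - [0, 0, 0, 0, 0, 0, 1]

```text
t: 21.02
tool_pos: [549.0, -208.9, 113.6]
orientation: [[0.104, -0.001, 0.995], [-0.995, -0.001, 0.104], [0.0, -1.0, -0.001]]
ft_force: [1.0, -0.5, -2.1]
opening: 19.4
```

Request:
step_arm:
  steps:
    - [0, 0.002, 0, 0, 0, 0, 1]
    - [0, 0.002, 0, 0, 0, 0, 1]
    - [0, 0.002, 0, 0, 0, 0, 1]
    - [0, 0.002, 0, 0, 0, 0, 1]
    - [0, 0.002, 0, 0, 0, 0, 1]
    - [0, 0.002, 0, 0, 0, 0, 1]
    - [0, 0, 0, 0, 0, 0, 1]
    - [0, 0, 0, 0, 0, 0, 1]

```text
t: 21.68
tool_pos: [549.0, -208.9, 100.1]
orientation: [[0.104, -0.001, 0.995], [-0.995, -0.001, 0.104], [0.0, -1.0, -0.001]]
ft_force: [-0.5, -0.3, -1.2]
opening: 19.8
```

Request:
step_arm:
  steps:
    - [0, 0.0015, 0, 0, 0, 0, 1]
    - [0, 0.001, 0, 0, 0, 0, 1]
    - [0, 0.001, 0, 0, 0, 0, 1]
    - [0, 0, 0, 0, 0, 0, 1]
    - [0, 0, 0, 0, 0, 0, 1]

```text
t: 22.1
tool_pos: [549.1, -208.9, 96.4]
orientation: [[0.104, -0.001, 0.995], [-0.995, -0.0, 0.104], [0.0, -1.0, -0.001]]
ft_force: [-0.0, -0.1, -1.6]
opening: 19.6
```

Request:
step_arm:
  steps:
    - [0, 0.001, 0, 0, 0, 0, 1]
    - [0, 0.0005, 0, 0, 0, 0, 1]
    - [0, 0, 0, 0, 0, 0, 1]
    - [0, 0, 0, 0, 0, 0, 1]

```text
t: 22.43
tool_pos: [549.1, -208.9, 94.8]
orientation: [[0.104, -0.001, 0.995], [-0.995, -0.0, 0.104], [0.0, -1.0, -0.001]]
ft_force: [0.5, -0.2, -0.4]
opening: 19.5
```

Request:
step_arm:
  steps:
    - [0, 0.001, 0, 0, 0, 0, 1]
    - [0, 0, 0, 0, 0, 0, 1]
    - [0, 0, 0, 0, 0, 0, 1]

```text
t: 22.68
tool_pos: [549.2, -208.9, 94.2]
orientation: [[0.104, -0.001, 0.995], [-0.995, -0.0, 0.104], [0.0, -1.0, -0.001]]
ft_force: [-0.7, 0.3, 0.6]
opening: 19.7
```

Request:
step_arm:
  steps:
    - [0, 0.0005, 0, 0, 0, 0, 1]
    - [0, 0, 0, 0, 0, 0, 1]
    - [0, 0, 0, 0, 0, 0, 1]

```text
t: 22.93
tool_pos: [549.2, -208.9, 94.0]
orientation: [[0.104, -0.0, 0.995], [-0.995, -0.0, 0.104], [0.0, -1.0, -0.0]]
ft_force: [0.0, 0.5, 1.9]
opening: 19.1
```

The collar has met the sleeve at TCP z 94.0 (94.4 predicted) with about 3 N. I'll release.

Request:
step_arm:
  steps:
    - [0, 0, 0, 0, 0, 0, 0.6]
    - [0, 0, 0, 0, 0, 0, 0.4]
    - [0, 0, 0, 0, 0, 0, 0.2]
    - [0, 0, 0, 0, 0, 0, 0]
    - [0, 0, 0, 0, 0, 0, 0]
    - [0, 0, 0, 0, 0, 0, 0]
    - [0, 0, 0, 0, 0, 0, 0]

```text
t: 23.52
tool_pos: [549.5, -208.6, 93.7]
orientation: [[0.104, -0.0, 0.995], [-0.995, 0.0, 0.104], [-0.0, -1.0, -0.0]]
ft_force: [-0.0, -0.6, -0.2]
opening: 85.3
```

Request:
step_arm:
  steps:
    - [0, -0.005, 0, 0, 0, 0, 0]
    - [0, -0.01, 0, 0, 0, 0, 0]
    - [0, -0.015, 0, 0, 0, 0, 0]
    - [0, -0.02, 0, 0, 0, 0, 0]
    - [0, -0.02, 0, 0, 0, 0, 0]
    - [0, -0.02, 0, 0, 0, 0, 0]
    - [0, 0, 0, 0, 0, 0, 0]
    - [0, 0, 0, 0, 0, 0, 0]

```text
t: 24.18
tool_pos: [549.0, -209.1, 192.4]
orientation: [[0.103, 0.0, 0.995], [-0.995, -0.0, 0.103], [0.0, -1.0, -0.0]]
ft_force: [-0.2, 0.1, 0.4]
opening: 85.4
```

```bash
python3 -c "
from h import *
go(549,-208.2,200,6)
c=camera('scene');im=np.clip(cv2.resize(c['color'][90:190,180:300,::-1],None,fx=5,fy=5,interpolation=0)*1.9,0,255).astype(np.uint8);cv2.imwrite('pics/e.png',im)
for z in(85,89,130):print(z,(proj(c,np.array([549.2,-208.9,z]))-[180,90])*5)"
```

```text
t 24.18 pos [ 549.  -209.1  192.4] jaw yaw 5.9 tool y [ 0.e+00 -5.e-04 -1.e+00] F [-0.2  0.1  0.4] open 85.4
shift in tool mm [-0.9 -7.6  0.1]
turn deg [ 0.   -0.09  0.03]
85 [166.89926664 293.93373814]
89 [165.47848154 286.99310887]
130 [150.48737241 213.76054816]
```

View pics/e.png

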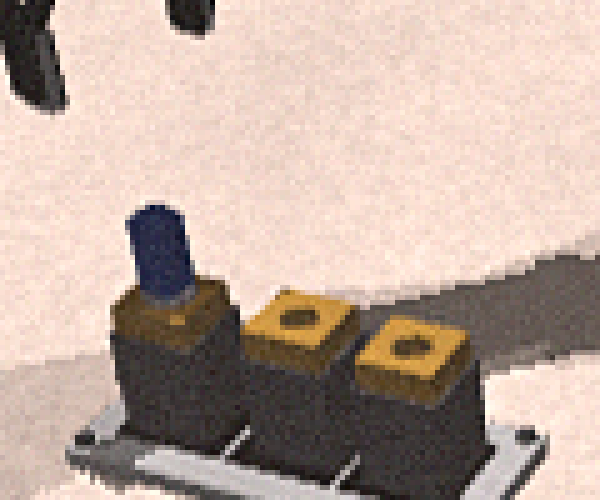

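The image shows the rod upright with its collar on the far sleeve (crop (170,297)), the handle top at about (155,213) against a predicted (150,214), and the fingers well clear. I'll hand in.

```bash
python3 -c "
from bench import order
print(order.close_job())"
```

```text
the job is handed in; nothing more can be done
None
```

The rod is home in the sleeve at the far end of the gauge (at about x 549, y −209 mm), released and standing upright. I handed the job in at about 24 s of the 72 s allowed; the hand-in gives no verdict.

- **First two sleeves:** these are the one nearest the stand and the middle one. Both stopped the rod about 12 mm deep, where the spring force began. I stopped at about 6–8 N, by my estimate 4–6 mm of sleeve travel.
- **Far sleeve, first try:** my landing was 1.5 mm off and the foot came down on the rim. The sleeve gave about 4 mm at roughly 7 N before I backed off and realigned.
- **Far sleeve, second try:** the rod passed through with no force. The collar met the sleeve at a tool height of 94.0 mm, against 94.4 mm predicted, and I pressed to about 3 N before letting go.
- **Last checks:** the final picture shows the rod upright with its collar on the sleeve and the fingers clear. The seen handle top was about 1 pixel from the predicted spot, within the roughly 2 mm calibration disagreement between the cameras.
- **Bystanders:** I kept the arm clear of them but did not measure them again at the end.

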